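Sort plaster casts into the laboratory trays

ROBOT

A 6-joint arm with a two-finger parallel gripper is mounted at the origin on the work surface. World frame = base frame: x ahead of the robot, y to its left, z up, the work surface at z = 0. Lengths are in mm, angles in rad, forces in N, time in s.
With the tool pointing down it reaches from about 275 to 1000 mm from the base axis. Payload 8.4 kg.
Tool frame: the origin (TCP) lies on the centre line of the jaws, within the pads' length; the fingertips stand 25 mm ahead of it and the grasp point (between the pads) lies 6 mm ahead of it; z points along the fingers, y is the line along which they close (so a half turn about z gives the same grasp; the last joint's range is limited). The gripper opens to 85 mm and grips with 20 to 120 N. Pads are 22 mm wide; open, the fingers measure 114 mm over their backs; the gripper's body (76 mm by 85 mm) begins 54 mm behind the grasp point. The pads swing forward as they close: fully open they stand 13 mm farther back than shut.
Start: joints at [1.195, 0.353, 1.633, -0, 1.155, -0.002], TCP at [228.221, 581.845, 256.281] pointing down, gripper open.
Joint ranges: [-2.63, 2.63], [-0.92, 2.1], [0.06, 2.66], [-1.3, 4.44], [0, 2.69], [-3.02, 3.02]. Speed limits (rad/s): [2.22, 2.22, 2.79, 3.14, 3.14, 3.14].

INTERFACE

Orientations are given as [roll, pitch, yaw] about the fixed x, y, z axes, in that order (R = Rz(yaw) Ry(pitch) Rx(roll)).
In Python, from rig import r gives the robot as it stands.
- The arm moves only by the shell command python3 -m jog 'ROWS' [FORCE]. ROWS is JSON, a list of rows, each a list of 3 entries, a list of its own where there are three numbers: the turn, a rotation vector about the tool's x, y, z in rad, then the shift along the tool's x, y, z in m, then the opening, from -1 (shut) to 1 (fully open). In form: [[[rx, ry, rz], [x, y, z], gripper], ...]. A call has 1 to 12 rows; each row shifts and turns the commanded pose from where the row before left it, along the tool's axes as they then stand; what a row does not reach is not made up. A row lasts 1/10 s, in which the tool goes at most 50 mm and 8.59 degrees, less where a joint would pass 70% of its speed; a pose out of reach is approached as far as the arm can. A call with a gripper value outside its range is refused whole. The fingers move at their own pace and stop on an object; FORCE is the grip in N (left out, the last holds). Time passes only in rows, so rows that do not move let the fingers close. It gives the time, the measured TCP pose, the force, the opening and the grip force at its end, in the units of the state.
- r.sense(): the state, without advancing time (a new reading comes with each control period).
- r.grab_frame(name): name is "scene" or "top"; returns the picture (420x560x3 uint8, red, green, blue); there is no depth.
- r.camera_params(name): a dict with "fx", "fy", "cx", "cy" (pixels), "k1" (the pictures are not rectified: a ray, as slopes to the right and down, at radius r is drawn at 1 + k1 r^2 times it, then the intrinsics apply), "rvec" (rotation vector, rad) and "tvec" (3), from world to camera coordinates, as OpenCV has them. Camera axes: x right, y down, z forward; pixel columns grow to the right and rows downward; lengths in mm; the calibration is good to about 2 mm. A picture is of the moment at which its call begins. camera_params takes no time and is no camera call.
- r.sign_off(): hands the job in; it is judged then, once.
The state is a dict: "clock": time; "qpos": joint angles; "qvel": joint speeds; "joint_efforts": joint torques, N m; "eef_pos": TCP position; "tcp_rot": TCP orientation; "contact_force": force on the tool from outside, world axes, zero at the start; "wrist_torque": the same for the moment, N m; "opening": opening from 0.0 (shut) to 1.0 (fully open); "grasp_force": force on a finger pad.
Only numpy, scipy, OpenCV 4.12 (cv2) and the standard library are available. Lean on these libraries where they do the work, as an engineer would, in place of code of your own. Each camera call takes 0.05 s, during which the arm holds its last target. There are 200 camera calls.

TASK

Clear the dental bench by sorting the five loose plaster pieces into the three aluminium trays: the two full-arch casts into the long divided tray, one in each bay, both bar-shaped quadrant casts into the narrow undivided tray, and the round mounting puck in the middle of the round dish. Every piece must end lying flat on its tray's floor, teeth up, on its own and not on a rim; set them down gently, since plaster chips, and leave the little amber jar and the small green glass dish where they are.

Things in the scene. Friction and masses are not known exactly. Their poses are not given: they have to be found in the camera images.
- arch_a: full-arch cast of cream plaster, loose, about 130 g: D-shaped base 24 mm high, 60 mm wide (y), 60 mm deep (x: round front at -34 mm, flat rear at +26 mm; flat parallel sides from x = -4 to +26 mm), with a horseshoe of teeth on top, 34 mm high in all. Origin: underside, midway between the sides; z up. Grasp the base's sides, along y, at x about +4 mm. Same as arch_b; either bay will do.
- arch_b: full-arch cast of cream plaster, loose, about 130 g: D-shaped base 24 mm high, 60 mm wide (y), 60 mm deep (x: round front at -34 mm, flat rear at +26 mm; flat parallel sides from x = -4 to +26 mm), with a horseshoe of teeth on top, 34 mm high in all. Origin: underside, midway between the sides; z up. Grasp the base's sides, along y, at x about +4 mm. Same as arch_a; either bay will do.
- quad_a: quadrant cast of cream plaster, loose, about 50 g: bar-shaped base 48 mm long (x), 22 mm wide (y), 24 mm high, with a single row of five teeth along it, 34 mm high in all. Origin: centre of the underside; z up. Grasp the base across its width (along y). Same as quad_b.
- quad_b: quadrant cast of cream plaster, loose, about 50 g: bar-shaped base 48 mm long (x), 22 mm wide (y), 24 mm high, with a single row of five teeth along it, 34 mm high in all. Origin: centre of the underside; z up. Grasp the base across its width (along y). Same as quad_a.
- puck: round mounting puck of cream plaster, loose on the bench, about 80 g: a plain disc 50 mm across and 24 mm high with a small steel spot and three shallow notches on top, no teeth. Origin: centre of the underside; z up. Grasp across its diameter in any direction.
- long_tray: fixed aluminium tray, outside 102 mm (x) by 195 mm (y), walls 4 mm, rim 12 mm and floor 4 mm above the bench; a wall at y = 0, as high as the rim, parts it into two bays, each 94 by about 91 mm inside, centres at y = +47.5 and -47.5 mm. Origin: centre of the underside, on the bench; z up.
- narrow_tray: fixed aluminium tray without a divider, outside 72 mm (x) by 140 mm (y), inside 64 by 132 mm, walls 4 mm thick, rim 12 mm above the bench, floor top 4 mm above the bench. The two quadrant casts fit end to end along y, or side by side. Origin: centre of the underside; z up.
- round_dish: fixed round aluminium dish, 112 mm across outside and about 104 mm inside, wall 3 mm, rim 12 mm above the bench, floor top 4 mm above the bench. Origin: centre of the underside; z up.
- jar: bystander: small amber glass jar with a white cap, 30 mm across, 42 mm high, loose, about 60 g. Leave it where it stands. Origin: centre of the underside.
- dappen: bystander: small waisted open dish of green glass, 34 mm across, 26 mm high, loose, about 50 g. Leave it where it stands. Origin: centre of the underside.

How it is judged:
By the outcome, as a careful person would: the job done as asked, in the order asked, and still so for the second after the job is handed in, with the robot touching nothing.
It also fails if it takes over 125 s, if anything falls off the work surface, if the arm or the gripper's body presses on something with over 40 N, if the wrist force passes 120 N, or if a joint passes its speed limit or range.

## Working session

There is one attempt and no reset: what is moved stays moved. The work goes in short steps, Python scripts to look and compute and a shell command to move; the robot and the scene stay as the last step left them, time stands still between calls to the robot, and variables do not carry over. Pictures are saved under pics/ and viewed, at most 14 in all, crops included, and the job is handed in when it is done.

```bash
ls; mkdir -p pics; python3 - <<'E'
from rig import r
import cv2
s=r.sense();print({k:s[k] for k in('clock','eef_pos','tcp_rot','opening','contact_force')})
for n in("scene","top"):
    print(n,r.camera_params(n)); cv2.imwrite(f"pics/{n}0.png",r.grab_frame(n)[:,:,::-1])
E
```

```text
pics
{'clock': 0.0, 'eef_pos': array([228.06037274, 581.42472208, 255.553449  ]), 'tcp_rot': array([-3.14019113e+00, -2.44426019e-05,  2.76778186e+00]), 'opening': 0.9994869705947421, 'contact_force': array([ 0.0244883 , -0.46090355,  0.20115066])}
scene {'fx': 387.3138125162491, 'fy': 387.3138125162491, 'cx': 280.8415792316976, 'cy': 209.7063452048858, 'k1': -0.040486808511846814, 'rvec': array([ 1.73889995,  2.12923777, -0.57417299]), 'tvec': array([ 122.14763036, -420.2048943 , 1022.59110343])}
top {'fx': 490.11302776863675, 'fy': 490.11302776863675, 'cx': 291.5566347279104, 'cy': 203.79138913423728, 'k1': -0.044006639724829245, 'rvec': array([ 2.12949162, -2.17744557,  0.12746408]), 'tvec': array([   9.37705612,  497.39454172, 1054.86098274])}
```

View pics/scene0.png

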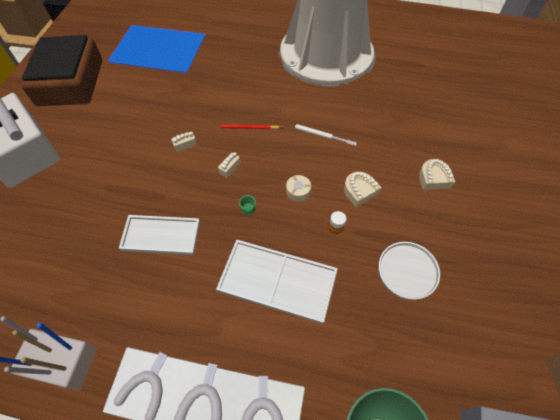

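View pics/top0.png

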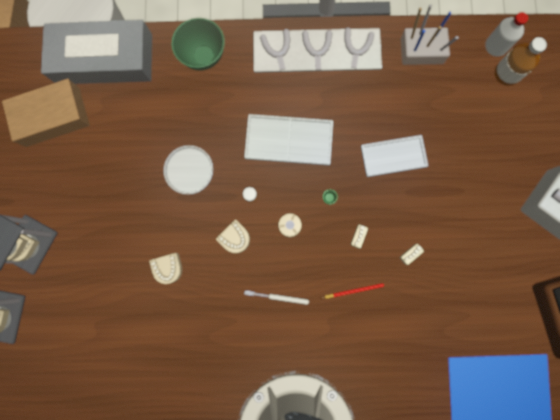

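Scene: the quads are at about (183,141) and (229,164), the puck at (298,187), the arches at (362,187) and (437,175). The trays are at (160,235) narrow, (277,280) long and (409,270) dish. The top view shows the same layout. I'll zoom in next.

```bash
cat >h.py <<'E'
import numpy as np,cv2
from rig import r
def cam(n):
    p=r.camera_params(n);R=cv2.Rodrigues(np.array(p['rvec']))[0];t=np.array(p['tvec'])
    K=np.array([[p['fx'],0,p['cx']],[0,p['fy'],p['cy']],[0,0,1]]);return K,np.array([p['k1'],0,0,0,0.]),R,t
def ray(n,px):
    K,d,R,t=cam(n);u=cv2.undistortPoints(np.float64(px).reshape(-1,1,2),K,d)[:,0]
    return -R.T@t,np.c_[u,np.ones(len(u))]@R
def plane(n,px,z):
    c,d=ray(n,px);return c+d*((z-c[2])/d[:,2])[:,None]
def proj(n,P):
    K,d,R,t=cam(n);return cv2.projectPoints(np.float64(P).reshape(-1,1,3),cv2.Rodrigues(R)[0],t,K,d)[0][:,0]
def tri(pa,pb): # top px, scene px -> point, miss
    c1,d1=ray('top',pa);c2,d2=ray('scene',pb);d1=d1[0];d2=d2[0]
    s=np.linalg.lstsq(np.c_[d1,-d2],c2-c1,rcond=None)[0];a=c1+s[0]*d1;b=c2+s[1]*d2
    return (a+b)/2,np.linalg.norm(a-b)
def blobs(n,im,lo=60):
    g=cv2.cvtColor(im,cv2.COLOR_RGB2HSV)
    m=((g[...,2]>120)&(g[...,1]<120)).astype(np.uint8)
    cs,_=cv2.findContours(m,cv2.RETR_EXTERNAL,cv2.CHAIN_APPROX_NONE)
    return [c for c in cs if cv2.contourArea(c)>lo]
E
python3 - <<'E'
from h import *
for n in('top','scene'):
    print(n,'cam at',(-cam(n)[2].T@cam(n)[3]).round())
    im=cv2.imread(f'pics/{n}0.png')[:,:,::-1]
    for c in blobs(n,im):
        (x,y),(w,h),a=cv2.minAreaRect(c); p=plane(n,[[x,y]],12)[0]
        if 150<p[0]<800 and abs(p[1])<450: print((round(x),round(y)),(round(w),round(h)),round(a),cv2.contourArea(c),p.round())
t=cv2.imread('pics/top0.png');s=cv2.imread('pics/scene0.png')
cv2.imwrite('pics/t1.png',cv2.resize(t[185:290,140:300],(800,525),interpolation=cv2.INTER_CUBIC))
q=np.vstack([cv2.resize(t[215:275,340:440],(500,300),interpolation=3),cv2.resize(s[120:180,160:260],(500,300),interpolation=3)]);cv2.imwrite('pics/q1.png',q)
E
```

```text
top cam at [ 362.   -8. 1109.]
(276, 297) (67, 7) 9 374.0 [294.  37.  12.]
(166, 269) (30, 32) 76 787.0 [359. 281.  12.]
(412, 254) (13, 24) 49 276.5 [ 382. -268.   12.]
(359, 236) (13, 24) 21 267.0 [ 424. -151.   12.]
(235, 239) (30, 30) 45 772.0 [424. 127.  12.]
(290, 225) (25, 24) 45 464.5 [453.   3.  12.]
(329, 198) (14, 10) 39 87.0 [512. -85.  12.]
(249, 194) (15, 16) 90 189.0 [526.  94.  12.]
(188, 170) (50, 52) 45 2033.0 [584. 233.  12.]
(394, 155) (35, 66) 81 2129.0 [ 607. -238.   12.]
(289, 137) (90, 54) 2 4169.0 [656.   2.  12.]
scene cam at [885.  54. 671.]
(512, 413) (12, 61) 90 349.0 [792. 401.  12.]
(409, 270) (58, 62) 90 2803.5 [586. 232.  12.]
(278, 279) (114, 57) 17 6079.0 [650.   2.  12.]
(158, 233) (79, 36) 3 2549.0 [ 606. -241.   12.]
(338, 218) (16, 16) 90 200.0 [504.  92.  12.]
(298, 186) (23, 25) 90 441.0 [447.   3.  12.]
(359, 185) (30, 34) 55 778.0 [419. 124.  12.]
(435, 172) (28, 35) 79 704.0 [352. 279.  12.]
(228, 163) (11, 26) 45 226.5 [ 417. -154.   12.]
(183, 138) (10, 24) 72 202.5 [ 370. -272.   12.]
(326, 134) (64, 6) 16 268.5 [298.  38.  12.]
```

View pics/t1.png

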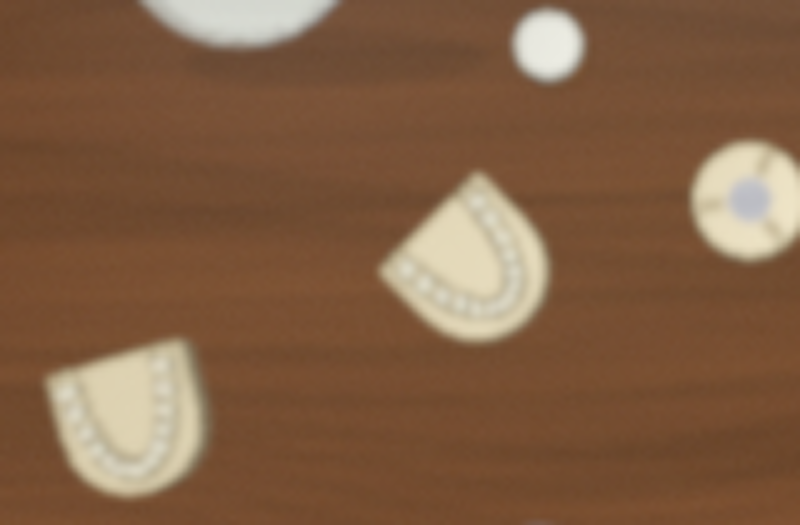

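View pics/q1.png

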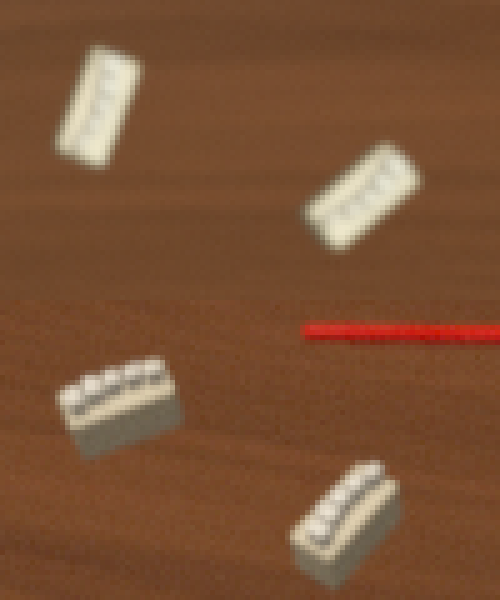

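Every piece is standing teeth up. In the crop, the rear corners of the near arch are at top-view pixels (149,261) and (177,253), and of the other arch at (236,219) and (216,239). Next I measure poses and heights from both views.

```bash
cat >m.py <<'E'
from h import *
T=dict(arch1=(166,269,24),quad1=(412,254,24),quad2=(359,236,24),arch2=(235,239,24),puck=(290,225,24),dish=(188,170,12),narrow=(394,155,12),long=(289,137,12),jar=(249,194,42))
S=dict(arch1=(435,172),quad1=(183,138),quad2=(228,163),arch2=(359,185),puck=(298,186),dish=(409,270),narrow=(158,233),long=(278,279),jar=(338,218))
def near(bl,p): return min(bl,key=lambda c:np.hypot(*(np.array(cv2.minAreaRect(c)[0])-p)))
def cen(c): m=cv2.moments(c);return m['m10']/m['m00'],m['m01']/m['m00']
if __name__=='__main__':
    it,is_=[cv2.imread(f'pics/{n}0.png')[:,:,::-1] for n in('top','scene')]
    bt,bs=blobs('top',it),blobs('scene',is_)
    for k,(x,y,z) in T.items():
        a=near(bt,(x,y));b=near(bs,S[k]);P,e=tri([cen(a)],[cen(b)])
        w=plane('top',a[:,0].astype(float),z)[:,:2].astype(np.float32)
        R=cv2.minAreaRect(w);bx=cv2.boxPoints(R)
        ws=plane('scene',b[:,0].astype(float),z)[:,:2].astype(np.float32);Rs=cv2.minAreaRect(ws)
        print(k,'tri',P.round(1),'miss',round(e,1),'| top rect',np.round(R[0],1),np.round(R[1],1),round(R[2],1),'| scene',np.round(Rs[0],1),np.round(Rs[1],1),round(Rs[2],1))
        if 'arch' in k:
            d=[min(np.linalg.norm(w-q,axis=1)) for q in bx]
            i=min(range(4),key=lambda i:d[i]+d[(i+1)%4]);m=(bx[i]+bx[(i+1)%4])/2
            u=m-np.array(R[0]);u/=np.linalg.norm(u);o=m-26*u
            print('   corner gaps',np.round(d,1),'origin',o.round(1),'x-axis deg',round(np.degrees(np.arctan2(u[1],u[0])),1),'grasp',(o+4*u).round(1))
E
python3 m.py
```

```text
arch1 tri [361.4 277.5  21.4] miss 2.9 | top rect [359.2 277.8] [65.2 69.7] 14.8 | scene [362.7 270.6] [66.3 77.8] 24.0
   corner gaps [14.7 13.3  5.1  3.6] origin [365.6 279.5] x-axis deg 14.8 grasp [369.5 280.5]
quad1 tri [ 381.5 -265.1   25.1] miss 0.6 | top rect [ 381.4 -264.9] [28.1 53.8] 38.5 | scene [ 379.6 -266. ] [30.1 50.6] 35.7
quad2 tri [ 423.6 -150.5   23. ] miss 0.9 | top rect [ 423.5 -149.8] [27.6 53.8] 67.3 | scene [ 424.5 -150.3] [25.2 60.9] 65.6
arch2 tri [426.  126.5  19.7] miss 3.1 | top rect [423.9 125.3] [67.9 67.1] 44.2 | scene [428.8 121. ] [65.5 75.1] 48.8
   corner gaps [15.6 14.4  4.5  3.5] origin [429.6 130.8] x-axis deg 44.2 grasp [432.4 133.6]
puck tri [452.    2.9  22. ] miss 1.5 | top rect [451.7   3.4] [55.  53.4] 43.8 | scene [454.5   4. ] [55.4 50.6] 11.6
dish tri [585.  233.   10.7] miss 1.0 | top rect [584.7 233.3] [118.  117.6] 44.5 | scene [583.6 231.7] [112.3 113.9] 11.1
narrow tri [ 606.3 -238.    13.8] miss 0.2 | top rect [ 607.  -237.9] [ 81.3 150.6] 8.1 | scene [ 604.5 -239.7] [ 76.2 144. ] 8.2
long tri [651.1   2.1  11.9] miss 1.9 | top rect [656.1   1.4] [207.2 128.1] 86.7 | scene [6.485e+02 6.000e-01] [199.1 105.8] 84.2
jar tri [521.1  90.2  41.1] miss 1.7 | top rect [521.1  91.4] [35.4 33.4] 88.7 | scene [521.5  89.9] [34.6 29.9] 7.8
```

```bash
sed -i 's/m=((g\[...,2\]>120)/m=((g[...,2]>TH)/; s/^def blobs/TH=120\ndef blobs/' h.py
python3 - <<'E'
import h,m
from h import *
it,is_=[cv2.imread(f'pics/{n}0.png')[:,:,::-1] for n in('top','scene')]
g=cv2.cvtColor(it,cv2.COLOR_RGB2HSV)[...,2]
print('V row across arch1',g[262,140:192]); print('tray col',g[105:175,289])
for th in(150,175,190):
    h.TH=th; bt,bs=blobs('top',it,100),blobs('scene',is_,100); print(th)
    for k,(x,y,z) in m.T.items():
        o=[k]
        for n,c in(('top',m.near(bt,(x,y))),('scene',m.near(bs,m.S[k]))):
            w=plane(n,c[:,0].astype(float),z)[:,:2].astype(np.float32);R=cv2.minAreaRect(w)
            o+=[np.round(R[0],1),np.round(R[1],1),round(R[2],1)]
            if 'arch' in k and n=='top':
                bx=cv2.boxPoints(R);d=[min(np.linalg.norm(w-q,axis=1)) for q in bx]
                i=min(range(4),key=lambda i:d[i]+d[(i+1)%4]);mm=(bx[i]+bx[(i+1)%4])/2
                u=mm-np.array(R[0]);u/=np.linalg.norm(u);o+=['org',(mm-28*u).round(1),(mm-28*u+4*u).round(1),np.degrees(np.arctan2(u[1],u[0])).round(1)]
        print(*o)
E
```

```text
V row across arch1 [111 112 112 112 113 112 113 112 124 153 182 200 208 213 207 195 194 207
 216 220 221 221 221 221 222 222 221 222 221 218 213 214 218 215 203 198
 205 205 183 149 128 119 116 116 116 117 118 118 118 118 118 118]
tray col [123 123 121 121 122 124 123 125 124 124 125 143 175 193 197 202 211 215
 217 217 218 218 217 217 217 217 216 216 216 217 217 217 217 217 216 217
 217 217 216 216 216 214 214 215 214 215 215 214 213 215 216 216 215 215
 213 198 164 130 116 111 112 114 117 118 118 118 118 120 120 119]
150
arch1 [358.9 279. ] [62.8 63.9] 14.8 org [362.2 279.9] [366.  280.9] 14.8 [358.  277.3] [60.5 62.3] 14.3
quad1 [ 381.6 -265.5] [24.8 49.5] 37.6 [ 379.7 -266.2] [27.  48.4] 37.8
quad2 [ 423.5 -150.1] [24.5 50. ] 67.4 [ 421.3 -150.2] [23.4 53. ] 68.9
arch2 [424.4 125.9] [63.1 64. ] 44.1 org [427.  128.4] [429.8 131.1] 44.1 [422.8 124.3] [60.8 63.2] 43.6
puck [451.7   4.5] [50.3 51.8] 43.7 [451.3   2.4] [48.4 48.6] 11.6
dish [584.6 233.4] [111.  109.3] 88.7 [583.6 232.1] [108.5 111. ] 11.1
narrow [ 606.8 -238.7] [ 75.5 143.4] 8.3 [ 604.5 -239.1] [ 73.7 141.6] 8.3
long
[... 868 characters left out ...]
359.2 279.1] [57.9 58.4] 14.8 org [360.1 279.4] [364.  280.4] 14.8 [357.6 276.8] [58.2 59. ] 16.5
quad1 [ 381.5 -265.4] [21. 46.] 38.4 [ 609.9 -233.7] [ 70.1 136.8] 8.2
quad2 [ 423.8 -150.1] [21.1 46.3] 67.3 [451.4   2.4] [43.5 44.6] 11.6
arch2 [423.3 125.9] [58.4 59.2] 44.1 org [424.2 126.7] [427.  129.5] 44.1 [422.5 124.7] [58.6 59.2] 43.6
puck [452.2   3.9] [46.6 46.7] 88.7 [451.4   2.4] [43.5 44.6] 11.6
dish [582.2 231.1] [101.6  99.9] 88.7 [587.5 230.6] [108.8 100.4] 70.5
narrow [ 606.  -237.8] [ 69.2 137.1] 8.4 [ 604.8 -239. ] [ 71.4 139.3] 8.2
long [650.1   2. ] [193.3  99.6] 84.3 [6.485e+02 5.000e-01] [194.3 101.6] 84.3
jar [521.1  91.4] [26.5 24.5] 88.7 [519.4  89.6] [26.  26.1] 7.8
```

```bash
cat >go.py <<'E'
# go.py x y z closing_deg : turn (rad about tool z) then shift (m, tool axes after the turn) to the target TCP
import sys
from h import *
from scipy.spatial.transform import Rotation as Ro
x,y,z,c=map(float,sys.argv[1:5]);s=r.sense()
yaw=np.degrees(s['tcp_rot'][2]);d=(c+90-yaw+90)%180-90 if len(sys.argv)<6 else float(sys.argv[5])-yaw
Rt=Ro.from_euler('xyz',[np.pi,0,np.radians(yaw+d)]);Rn=Ro.from_euler('xyz',s['tcp_rot'])
e=np.array([x,y,z])-s['eef_pos']
print('now',s['eef_pos'].round(1),'yaw',yaw.round(1),'q6',s['qpos'][5].round(2),'open',round(s['opening'],2),'clk',round(s['clock'],1))
print('turn',(-np.radians(d)).round(3),'rows',(abs(d)/8.5).round(1),'shift after turn',(Rt.inv().apply(e)/1000).round(4),'rows',(np.linalg.norm(e)/48).round(1),'| before turn',(Rn.inv().apply(e)/1000).round(4))
print('tilt',Ro.as_rotvec(Rn.inv()*Ro.from_euler('xyz',[np.pi,0,np.radians(yaw)])).round(3))
E
python3 go.py 366 280.4 110 104.8
```

```text
now [228.1 581.5 255.6] yaw 158.6 q6 -0.0 open 1.0 clk 0.1
turn -0.632 rows 4.3 shift after turn [-0.0564 -0.3263  0.1456] rows 7.5 | before turn [-0.2383 -0.2297  0.1459]
tilt [-0.001 -0.     0.   ]
```

```bash
python3 -m jog '[[[0,0,-0.126],[0,0,0.0146],0.8],[[0,0,-0.126],[0,0,0.0146],0.8],[[0,0,-0.126],[0,0,0.0146],0.8],[[0,0,-0.126],[0,0,0.0146],0.8],[[0,0,-0.126],[0,0,0.0146],0.8],[[0,0,0],[-0.008,-0.0466,0.0104],0.45],[[0,0,0],[-0.008,-0.0466,0.0104],0.45],[[0,0,0],[-0.008,-0.0466,0.0104],0.45],[[0,0,0],[-0.008,-0.0466,0.0104],0.45],[[0,0,0],[-0.008,-0.0466,0.0104],0.45],[[0,0,0],[-0.008,-0.0466,0.0104],0.45],[[0,0,0],[-0.008,-0.0466,0.0104],0.45]]' 40; python3 go.py 366 280.4 110 104.8
python3 - <<'E'
from h import *
im=r.grab_frame('scene');p=proj('scene',r.sense()['eef_pos'])[0];print(p)
x,y=max(int(p[0])-80,0),max(int(p[1])-60,0)
c=im[y:y+120,x:x+160];cv2.imwrite('pics/a2.png',cv2.resize(c,None,fx=5,fy=5,interpolation=3)[:,:800,::-1]);print(x,y)
E
```

```text
clock: 1.3
eef_pos: [365.4, 278.8, 110.1]
tcp_rot: [3.142, 0.0, -2.885]
contact_force: [2.2, -0.1, -0.3]
opening: 0.725
grasp_force: 0.0
now [365.4 278.8 110.1] yaw -165.3 q6 -1.18 open 0.73 clk 1.3
turn -0.002 rows 0.0 shift after turn [-0.001   0.0014  0.0001] rows 0.0 | before turn [-0.001   0.0014  0.0001]
tilt [0. 0. 0.]
[449.51676725 146.88055944]
369 86
```

View pics/a2.png

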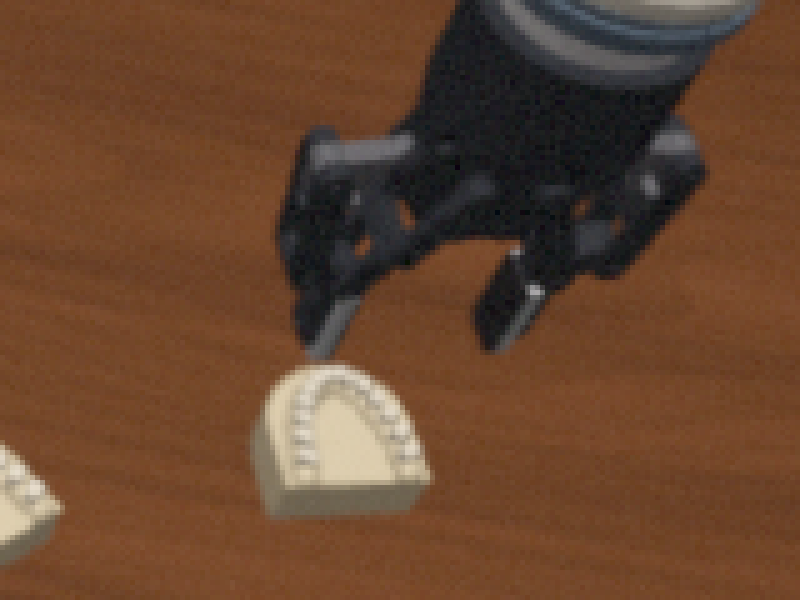

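Scene view: fingers open about 61 mm, with tips at about (432.6,157.6) and (467.4,156). The arch is below and still upright.

```bash
python3 - <<'E'
from h import *
s=r.sense();p=s['eef_pos'];a=np.radians(104.8);c=np.array([np.cos(a),np.sin(a),0]);n=np.array([-c[1],c[0],0])
for d in(10,15,20,25,30):
    print(d,[proj('scene',p-[0,0,d]+k*c*32+w*n*11)[0].round(1) for k in(-1,1) for w in (-1,1)])
E
```

```text
10 [array([432.7, 155.5]), array([429.7, 146.4]), array([465.6, 154.2]), array([462.1, 145.1])]
15 [array([431.8, 157.2]), array([428.8, 148.1]), array([464.5, 155.8]), array([461.1, 146.8])]
20 [array([430.9, 158.8]), array([428. , 149.7]), array([463.4, 157.4]), array([460.1, 148.4])]
25 [array([430. , 160.4]), array([427.2, 151.4]), array([462.4, 159. ]), array([459.1, 150.1])]
30 [array([429.2, 162. ]), array([426.3, 153. ]), array([461.4, 160.6]), array([458.1, 151.7])]
```

The tips are about 16 mm ahead of the TCP at this opening, so grasping at TCP z = 26 puts them at z ≈ 10. Going down on arch 1.

```bash
python3 -m jog '[[[0,0,0],[-0.001,0.0014,0.01],0.9],[[0,0,0],[0,0,0.016],0.9],[[0,0,0],[0,0,0.016],0.9],[[0,0,0],[0,0,0.016],0.9],[[0,0,0],[0,0,0.014],0.9],[[0,0,0],[0,0,0.012],0.9],[[0,0,0],[0,0,0],0.4],[[0,0,0],[0,0,0],0.2],[[0,0,0],[0,0,0],0.2],[[0,0,0],[0,0,0],0.2],[[0,0,0],[0,0,0],0.2],[[0,0,0],[0,0,0],0.2]]' 40
```

```text
clock: 2.55
eef_pos: [365.8, 282.2, 26.7]
tcp_rot: [3.141, 0.0, -2.885]
contact_force: [-0.1, 0.1, -1.0]
opening: 0.694
grasp_force: 44.0
```

```bash
python3 -m jog '[[[0,0,0],[0,0,-0.01],0.2],[[0,0,0],[0,0,-0.02],0.2],[[0,0,0],[0,0,-0.03],0.2],[[0,0,0],[0,0,-0.03],0.2],[[0,0,0],[0,0,0],0.2]]'; python3 go.py 662 48 70 84.2
```

```text
clock: 3.05
eef_pos: [367.5, 283.5, 120.4]
tcp_rot: [3.139, 0.006, -2.885]
contact_force: [1.1, 0.3, -2.5]
opening: 0.69
grasp_force: 44.1
now [367.5 283.5 120.4] yaw -165.3 q6 -1.17 open 0.69 clk 3.0
turn 0.357 rows 2.4 shift after turn [-0.3168 -0.2045  0.0504] rows 7.9 | before turn [-0.2249 -0.3025  0.0509]
tilt [0.003 0.006 0.   ]
```

```bash
python3 -m jog '[[[0,0,0.119],[0,0,0],0.2],[[0,0,0.119],[0,0,0],0.2],[[0,0,0.119],[0,0,0],0.2],[[0,0,0],[-0.02,-0.013,0],0.2],[[0,0,0],[-0.0395,-0.0255,0],0.2],[[0,0,0],[-0.0395,-0.0255,0],0.2],[[0,0,0],[-0.0395,-0.0255,0],0.2],[[0,0,0],[-0.0395,-0.0255,0],0.2],[[0,0,0],[-0.0395,-0.0255,0],0.2],[[0,0,0],[-0.0395,-0.0255,0],0.2],[[0,0,0],[-0.0395,-0.0255,0],0.2],[[0,0,0],[-0.02,-0.013,0.02],0.2]]'; python3 -m jog '[[[0,0,0],[0,0,0.01],0.2],[[0,0,0],[0,0,0],0.2],[[0,0,0],[0,0,0],0.2]]'; python3 go.py 662 48 34 84.2
python3 - <<'E'
from h import *
im=r.grab_frame('scene');cv2.imwrite('pics/a3.png',cv2.resize(im[180:330,180:380],(800,600),interpolation=3)[:,:,::-1])
E
```

```text
clock: 4.25
eef_pos: [664.5, 44.2, 98.5]
tcp_rot: [3.141, 0.006, 3.039]
contact_force: [0.2, 0.5, -1.1]
opening: 0.692
grasp_force: 44.1
clock: 4.55
eef_pos: [658.6, 47.4, 86.0]
tcp_rot: [-3.141, -0.002, 3.041]
contact_force: [-0.3, 0.4, -0.5]
opening: 0.693
grasp_force: 44.0
now [658.6  47.4  86. ] yaw 174.2 q6 -1.4 open 0.69 clk 4.5
turn 0.001 rows 0.0 shift after turn [-0.0033  0.001   0.052 ] rows 1.1 | before turn [-0.0034  0.001   0.052 ]
tilt [-0.    -0.002  0.   ]
```

View pics/a3.png

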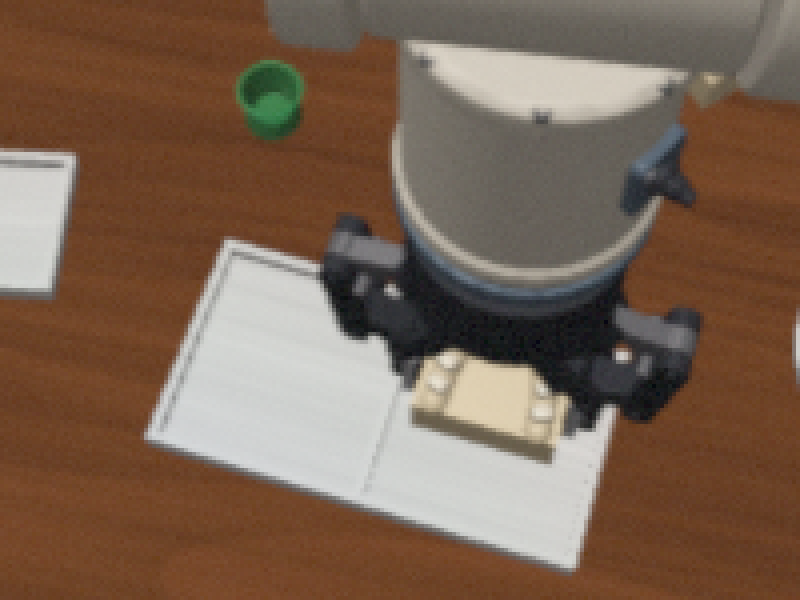

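The arch is held level over the +y bay, with its rear edge at crop (415,405) to (553,445). Lowering it.

```bash
python3 -m jog '[[[0,0,0],[-0.003,0.001,0.015],0.2],[[0,0,0],[0,0,0.015],0.2],[[0,0,0],[0,0,0.01],0.2],[[0,0,0],[0,0,0.008],0.2],[[0,0,0],[0,0,0.004],0.2],[[0,0,0],[0,0,0],0.2],[[0,0,0],[0,0,0],0.2]]'; python3 -m jog '[[[0,0,0],[0,0,0.001],0.2],[[0,0,0],[0,0,0.001],0.2],[[0,0,0],[0,0,0],0.2]]'
```

```text
clock: 5.3
eef_pos: [663.3, 47.4, 34.7]
tcp_rot: [3.142, 0.0, 3.041]
contact_force: [-0.1, 0.9, -0.1]
opening: 0.695
grasp_force: 44.0
clock: 5.6
eef_pos: [663.1, 47.5, 32.6]
tcp_rot: [3.142, 0.0, 3.041]
contact_force: [-0.1, -0.0, -0.8]
opening: 0.694
grasp_force: 44.0
```

```bash
python3 -m jog '[[[0,0,0],[0,0,0.0008],0.2],[[0,0,0],[0,0,0.0007],0.2],[[0,0,0],[0,0,0],0.2]]';python3 -m jog '[[[0,0,0],[0,0,0.0005],0.2],[[0,0,0],[0,0,0],0.2]]'
```

```text
clock: 5.9
eef_pos: [663.0, 47.5, 30.9]
tcp_rot: [-3.142, -0.0, 3.041]
contact_force: [0.3, -0.0, -0.9]
opening: 0.696
grasp_force: 44.0
clock: 6.1
eef_pos: [663.0, 47.5, 30.4]
tcp_rot: [-3.142, -0.0, 3.041]
contact_force: [0.3, 0.6, -1.0]
opening: 0.693
grasp_force: 44.0
```

```bash
python3 -m jog '[[[0,0,0],[0,0,0.0005],0.2],[[0,0,0],[0,0,0],0.2]]';python3 -m jog '[[[0,0,0],[0,0,0.0005],0.2],[[0,0,0],[0,0,0],0.2]]';python3 -m jog '[[[0,0,0],[0,0,0.0005],0.2],[[0,0,0],[0,0,0],0.2]]'
```

```text
clock: 6.3
eef_pos: [663.1, 47.5, 30.2]
tcp_rot: [-3.142, -0.0, 3.041]
contact_force: [-1.4, 0.2, 2.9]
opening: 0.691
grasp_force: 44.3
clock: 6.5
eef_pos: [663.1, 47.5, 30.3]
tcp_rot: [-3.142, 0.0, 3.041]
contact_force: [-3.2, -0.5, 7.7]
opening: 0.693
grasp_force: 45.1
clock: 6.7
eef_pos: [663.1, 47.5, 30.2]
tcp_rot: [-3.142, 0.0, 3.041]
contact_force: [-4.9, 0.4, 12.1]
opening: 0.694
grasp_force: 45.7
```

Contact at TCP z = 30.2, which fits the 4 mm floor. I'll take the load off, release and go up.

```bash
python3 -m jog '[[[0,0,0],[0,0,-0.001],0.2],[[0,0,0],[0,0,0],0.72],[[0,0,0],[0,0,0],0.72],[[0,0,0],[0,0,0],0.72],[[0,0,0],[0,0,-0.01],0.72],[[0,0,0],[0,0,-0.03],0.9],[[0,0,0],[0,0,-0.04],0.9],[[0,0,0],[0,0,0],0.9]]'; python3 go.py 429.3 130.8 110 134.1
python3 - <<'E'
from h import *
im=r.grab_frame('top');cv2.imwrite('pics/t4.png',im[:,:,::-1])
E
```

```text
clock: 7.5
eef_pos: [666.6, 47.7, 116.0]
tcp_rot: [3.14, 0.009, 3.041]
contact_force: [0.9, 0.5, 1.3]
opening: 0.952
grasp_force: 0.0
now [666.6  47.7 116. ] yaw 174.2 q6 -1.4 open 0.95 clk 7.5
turn -0.871 rows 5.9 shift after turn [0.1126 0.2248 0.006 ] rows 5.2 | before turn [0.2445 0.0588 0.004 ]
tilt [0.001 0.009 0.   ]
```

```bash
python3 -m jog '[[[0,0,-0.145],[0,0,0],0.9],[[0,0,-0.145],[0,0,0],0.9],[[0,0,-0.145],[0,0,0],0.9],[[0,0,-0.145],[0,0,0],0.9],[[0,0,-0.145],[0,0,0],0.9],[[0,0,-0.146],[0,0,0],0.9],[[0,0,0],[0.0188,0.0375,0],0.9],[[0,0,0],[0.0188,0.0375,0],0.9],[[0,0,0],[0.0188,0.0375,0],0.9],[[0,0,0],[0.0188,0.0375,0],0.9],[[0,0,0],[0.0188,0.0375,0],0.9],[[0,0,0],[0.0188,0.0375,0],0.9]]'; python3 -m jog '[[[0,0,0],[0,0,0],0.9],[[0,0,0],[0,0,0],0.9]]'; python3 go.py 429.3 130.8 26 134.1
```

```text
clock: 8.75
eef_pos: [423.3, 130.5, 109.5]
tcp_rot: [3.141, -0.001, -2.372]
contact_force: [-0.2, 0.5, 0.6]
opening: 0.949
grasp_force: 0.0
clock: 8.95
eef_pos: [424.7, 130.7, 109.9]
tcp_rot: [3.141, -0.0, -2.37]
contact_force: [0.7, 0.0, 0.9]
opening: 0.95
grasp_force: 0.0
now [424.7 130.7 109.9] yaw -135.8 q6 -2.05 open 0.95 clk 8.9
turn 0.002 rows 0.0 shift after turn [-0.0034 -0.0031  0.0839] rows 1.8 | before turn [-0.0034 -0.0031  0.0839]
tilt [ 0. -0. -0.]
```

View pics/t4.png

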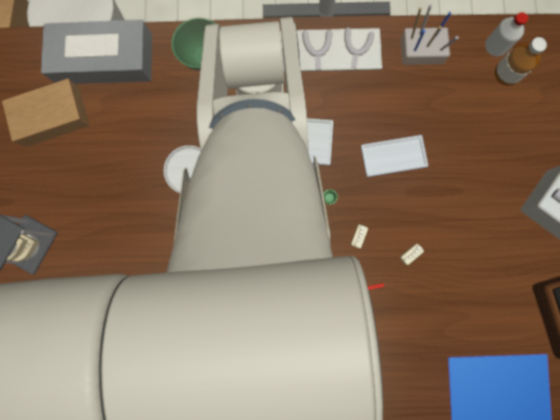

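The top view is blocked by the arm; only the quads at (360,236) and (412,254) show. Continuing with arch 2.

```bash
python3 -m jog '[[[0,0,0],[-0.0034,-0.003,0.01],0.9],[[0,0,0],[0,0,0.016],0.9],[[0,0,0],[0,0,0.016],0.9],[[0,0,0],[0,0,0.016],0.9],[[0,0,0],[0,0,0.014],0.9],[[0,0,0],[0,0,0.0115],0.9],[[0,0,0],[0,0,0],0.4],[[0,0,0],[0,0,0],0.2],[[0,0,0],[0,0,0],0.2],[[0,0,0],[0,0,0],0.2],[[0,0,0],[0,0,0],0.2],[[0,0,0],[0,0,0],0.2]]' 40;python3 -m jog '[[[0,0,0],[0,0,-0.01],0.2],[[0,0,0],[0,0,-0.02],0.2],[[0,0,0],[0,0,-0.03],0.2],[[0,0,0],[0,0,-0.03],0.2],[[0,0,0],[0,0,0],0.2],[[0,0,0],[0,0,0],0.2]]'; python3 go.py 652.7 -46.9 80 84.2
```

```text
clock: 10.15
eef_pos: [430.1, 130.7, 26.8]
tcp_rot: [-3.141, 0.0, -2.371]
contact_force: [-0.4, 0.6, -0.9]
opening: 0.697
grasp_force: 44.1
clock: 10.75
eef_pos: [430.4, 130.8, 117.4]
tcp_rot: [-3.141, 0.002, -2.371]
contact_force: [0.1, 0.4, -2.0]
opening: 0.693
grasp_force: 44.3
now [430.4 130.8 117.4] yaw -135.9 q6 -2.05 open 0.69 clk 10.8
turn 0.872 rows 5.9 shift after turn [-0.2392 -0.1543  0.0374] rows 6.0 | before turn [-0.0358 -0.2823  0.0378]
tilt [-0.001  0.002 -0.   ]
```

```bash
python3 -m jog '[[[0,0,0.145],[0,0,0],0.2],[[0,0,0.145],[0,0,0],0.2],[[0,0,0.145],[0,0,0],0.2],[[0,0,0.145],[0,0,0],0.2],[[0,0,0.145],[0,0,0],0.2],[[0,0,0.147],[0,0,0],0.2]]'; python3 -m jog '[[[0,0,0],[-0.02,-0.013,0],0.2],[[0,0,0],[-0.033,-0.0215,0],0.2],[[0,0,0],[-0.0345,-0.022,0],0.2],[[0,0,0],[-0.0345,-0.022,0],0.2],[[0,0,0],[-0.0345,-0.022,0],0.2],[[0,0,0],[-0.0345,-0.022,0],0.2],[[0,0,0],[-0.0345,-0.022,0],0.2],[[0,0,0],[-0.014,-0.01,0.017],0.2],[[0,0,0],[0,0,0.02],0.2],[[0,0,0],[0,0,0],0.2],[[0,0,0],[0,0,0],0.2]]'; python3 go.py 652.7 -46.9 32 84.2
```

```text
clock: 11.35
eef_pos: [429.0, 130.4, 115.3]
tcp_rot: [-3.141, -0.002, 3.034]
contact_force: [0.2, -0.1, -0.8]
opening: 0.694
grasp_force: 44.1
clock: 12.45
eef_pos: [651.2, -47.2, 78.1]
tcp_rot: [-3.142, -0.003, 3.04]
contact_force: [0.8, -0.8, -0.5]
opening: 0.698
grasp_force: 44.1
now [651.2 -47.2  78.1] yaw 174.2 q6 -1.54 open 0.7 clk 12.4
turn -0.001 rows 0.0 shift after turn [-0.0014  0.0004  0.0461] rows 1.0 | before turn [-0.0016  0.0004  0.0461]
tilt [-0.    -0.003  0.   ]
```

```bash
python3 -m jog '[[[0,0,0],[-0.0014,0,0.015],0.2],[[0,0,0],[0,0,0.015],0.2],[[0,0,0],[0,0,0.01],0.2],[[0,0,0],[0,0,0.005],0.2],[[0,0,0],[0,0,0],0.2],[[0,0,0],[0,0,0],0.2]]'; python3 -m jog '[[[0,0,0],[0,0,0.0005],0.2],[[0,0,0],[0,0,0],0.2]]'
```

```text
clock: 13.05
eef_pos: [654.1, -47.5, 34.6]
tcp_rot: [-3.142, 0.0, 3.04]
contact_force: [0.1, -0.1, -0.7]
opening: 0.692
grasp_force: 44.2
clock: 13.25
eef_pos: [654.3, -47.6, 34.5]
tcp_rot: [3.142, 0.001, 3.04]
contact_force: [0.0, 0.1, -0.5]
opening: 0.698
grasp_force: 44.2
```

```bash
python3 -m jog '[[[0,0,0],[0,0,0.001],0.2],[[0,0,0],[0,0,0.001],0.2],[[0,0,0],[0,0,0.001],0.2],[[0,0,0],[0,0,0],0.2]]'; for i in 1; do python3 -m jog '[[[0,0,0],[0,0,0.0005],0.2],[[0,0,0],[0,0,0],0.2]]';python3 -m jog '[[[0,0,0],[0,0,0.0005],0.2],[[0,0,0],[0,0,0],0.2]]'; done
```

```text
clock: 13.65
eef_pos: [653.8, -47.5, 30.8]
tcp_rot: [-3.142, -0.0, 3.04]
contact_force: [0.4, 0.5, -0.9]
opening: 0.695
grasp_force: 44.2
clock: 13.85
eef_pos: [653.9, -47.6, 30.4]
tcp_rot: [3.142, -0.0, 3.04]
contact_force: [-0.4, 0.5, -1.1]
opening: 0.688
grasp_force: 44.2
clock: 14.05
eef_pos: [654.0, -47.5, 30.1]
tcp_rot: [3.142, 0.0, 3.04]
contact_force: [-0.7, 0.5, -1.5]
opening: 0.688
grasp_force: 44.2
```

```bash
python3 -m jog '[[[0,0,0],[0,0,0.0004],0.2],[[0,0,0],[0,0,0],0.2]]';python3 -m jog '[[[0,0,0],[0,0,0.0004],0.2],[[0,0,0],[0,0,0],0.2]]'
```

```text
clock: 14.25
eef_pos: [654.0, -47.5, 30.0]
tcp_rot: [3.142, 0.0, 3.04]
contact_force: [-1.4, -0.1, 4.0]
opening: 0.691
grasp_force: 44.7
clock: 14.45
eef_pos: [654.0, -47.5, 30.0]
tcp_rot: [3.142, 0.0, 3.04]
contact_force: [-3.2, -0.1, 8.4]
opening: 0.694
grasp_force: 45.4
```

```bash
python3 -m jog '[[[0,0,0],[0,0,-0.0008],0.2],[[0,0,0],[0,0,0],0.72],[[0,0,0],[0,0,0],0.72],[[0,0,0],[0,0,0],0.72],[[0,0,0],[0,0,-0.01],0.72],[[0,0,0],[0,0,-0.03],0.72],[[0,0,0],[0,0,-0.04],0.1],[[0,0,0],[0,0,0],0.1],[[0,0,0],[0,0,0],0.1]]'; python3 go.py 422.7 -150.1 110 67
```

```text
clock: 15.35
eef_pos: [654.8, -47.6, 111.8]
tcp_rot: [3.142, 0.003, 3.04]
contact_force: [-1.5, 0.4, 0.1]
opening: 0.549
grasp_force: 0.0
now [654.8 -47.6 111.8] yaw 174.2 q6 -1.54 open 0.55 clk 15.3
turn 0.3 rows 2.0 shift after turn [ 0.1736 -0.185   0.0018] rows 5.3 | before turn [ 0.2205 -0.1256  0.0011]
tilt [0.    0.003 0.   ]
```

```bash
python3 -m jog '[[[0,0,0.1],[0,0,0],0.1],[[0,0,0.1],[0,0,0],0.1],[[0,0,0.1],[0,0,0],0.1],[[0,0,0],[0.029,-0.031,0],0.1],[[0,0,0],[0.029,-0.031,0],0.1],[[0,0,0],[0.029,-0.031,0],0.1],[[0,0,0],[0.029,-0.031,0],0.1],[[0,0,0],[0.029,-0.031,0],0.1],[[0,0,0],[0.0286,-0.030,0],0.1],[[0,0,0],[0,0,0],0.1],[[0,0,0],[0,0,0],0.1]]'; python3 go.py 422.7 -150.1 32 67
python3 - <<'E'
from h import *
im=r.grab_frame('scene');cv2.imwrite('pics/a5.png',cv2.resize(im[110:335,130:430],(800,600),interpolation=3)[:,:,::-1])
E
```

```text
clock: 16.45
eef_pos: [421.0, -150.1, 109.6]
tcp_rot: [3.142, -0.001, 2.738]
contact_force: [0.1, -0.1, 0.4]
opening: 0.554
grasp_force: 0.0
now [ 421.  -150.1  109.6] yaw 156.9 q6 -1.51 open 0.55 clk 16.4
turn -0.002 rows 0.0 shift after turn [-0.0016  0.0007  0.0776] rows 1.6 | before turn [-0.0017  0.0007  0.0776]
tilt [ 0.    -0.001 -0.   ]
```

View pics/a5.png

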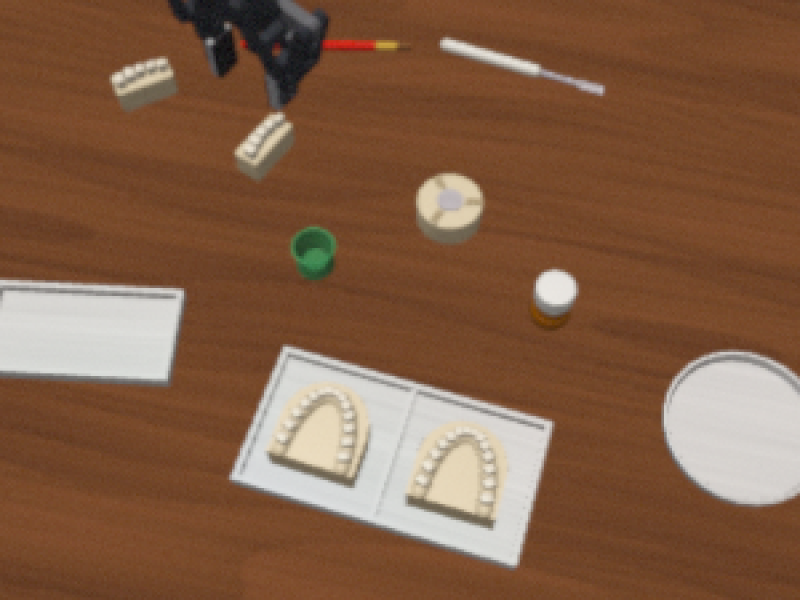

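Both arches sit flat in their bays, at crop (318,435) and (457,475). The jar and dappen haven't moved, and the gripper is over quad 2. Grasping it.

```bash
python3 -m jog '[[[0,0,0],[-0.0017,0.0007,0.012],0.1],[[0,0,0],[0,0,0.016],0.1],[[0,0,0],[0,0,0.016],0.1],[[0,0,0],[0,0,0.016],0.1],[[0,0,0],[0,0,0.010],0.1],[[0,0,0],[0,0,0.0075],0.1],[[0,0,0],[0,0,0],-0.3],[[0,0,0],[0,0,0],-0.7],[[0,0,0],[0,0,0],-0.7],[[0,0,0],[0,0,0],-0.7],[[0,0,0],[0,0,0],-0.7],[[0,0,0],[0,0,0],-0.7]]' 30;python3 -m jog '[[[0,0,0],[0,0,-0.01],-0.7],[[0,0,0],[0,0,-0.02],-0.7],[[0,0,0],[0,0,-0.03],-0.7],[[0,0,0],[0,0,-0.03],-0.7],[[0,0,0],[0,0,0],-0.7],[[0,0,0],[0,0,0],-0.7]]'; python3 go.py 601 -207 80 8.3
```

```text
clock: 17.7
eef_pos: [423.8, -150.0, 32.8]
tcp_rot: [3.142, 0.001, 2.74]
contact_force: [0.1, 0.6, -0.5]
opening: 0.251
grasp_force: 30.1
clock: 18.3
eef_pos: [424.0, -150.1, 123.4]
tcp_rot: [3.141, 0.002, 2.74]
contact_force: [-0.4, 0.2, -1.4]
opening: 0.25
grasp_force: 30.1
now [ 424.  -150.1  123.4] yaw 157.0 q6 -1.51 open 0.25 clk 18.3
turn 1.024 rows 6.9 shift after turn [-0.0819  0.1669  0.0434] rows 4.0 | before turn [-0.185   0.0168  0.0438]
tilt [0.    0.002 0.   ]
```

```bash
python3 -m jog '[[[0,0,0.146],[0,0,0],-0.7],[[0,0,0.146],[0,0,0],-0.7],[[0,0,0.146],[0,0,0],-0.7],[[0,0,0.146],[0,0,0],-0.7],[[0,0,0.146],[0,0,0],-0.7],[[0,0,0.146],[0,0,0],-0.7],[[0,0,0.148],[0,0,0],-0.7],[[0,0,0],[-0.0164,0.0334,0],-0.7],[[0,0,0],[-0.0164,0.0334,0],-0.7],[[0,0,0],[-0.0164,0.0334,0],-0.7],[[0,0,0],[-0.0164,0.0334,0],-0.7],[[0,0,0],[-0.0164,0.0334,0],-0.7]]';python3 -m jog '[[[0,0,0],[0,0,0.02],-0.7],[[0,0,0],[0,0,0.02],-0.7],[[0,0,0],[0,0,0],-0.7],[[0,0,0],[0,0,0],-0.7]]'; python3 go.py 601 -207 38 8.3
```

```text
clock: 19.5
eef_pos: [601.1, -207.0, 120.7]
tcp_rot: [-3.139, -0.001, 1.716]
contact_force: [-0.4, 0.1, -0.6]
opening: 0.25
grasp_force: 30.2
clock: 19.9
eef_pos: [599.8, -206.6, 81.3]
tcp_rot: [-3.139, -0.001, 1.716]
contact_force: [0.1, -0.6, -0.5]
opening: 0.248
grasp_force: 30.1
now [ 599.8 -206.6   81.3] yaw 98.3 q6 -0.48 open 0.25 clk 19.9
turn 0.0 rows 0.0 shift after turn [-0.0006  0.0012  0.0433] rows 0.9 | before turn [-0.0006  0.0013  0.0433]
tilt [-0.002 -0.001  0.   ]
```

Touchdown is expected at about TCP z = 36.3.

```bash
python3 -m jog '[[[0,0,0],[-0.0006,0.0012,0.015],-0.7],[[0,0,0],[0,0,0.015],-0.7],[[0,0,0],[0,0,0.008],-0.7],[[0,0,0],[0,0,0.0035],-0.7],[[0,0,0],[0,0,0.001],-0.7],[[0,0,0],[0,0,0],-0.7],[[0,0,0],[0,0,0],-0.7]]'; python3 -m jog '[[[0,0,0],[0,0,0.001],-0.7],[[0,0,0],[0,0,0],-0.7]]';python3 -m jog '[[[0,0,0],[0,0,0.0005],-0.7],[[0,0,0],[0,0,0],-0.7]]'
```

```text
clock: 20.6
eef_pos: [602.3, -207.5, 40.4]
tcp_rot: [3.141, 0.0, 1.716]
contact_force: [0.3, 0.1, -0.2]
opening: 0.249
grasp_force: 30.2
clock: 20.8
eef_pos: [602.2, -207.4, 39.2]
tcp_rot: [3.141, 0.0, 1.716]
contact_force: [0.3, 0.9, -1.1]
opening: 0.253
grasp_force: 30.2
clock: 21.0
eef_pos: [602.0, -207.4, 38.5]
tcp_rot: [3.142, 0.0, 1.716]
contact_force: [-0.7, 0.7, -1.7]
opening: 0.251
grasp_force: 30.1
```

```bash
python3 -m jog '[[[0,0,0],[0,0,0.001],-0.7],[[0,0,0],[0,0,0.0005],-0.7],[[0,0,0],[0,0,0],-0.7]]';python3 -m jog '[[[0,0,0],[0,0,0.0005],-0.7],[[0,0,0],[0,0,0],-0.7]]';python3 -m jog '[[[0,0,0],[0,0,0.0005],-0.7],[[0,0,0],[0,0,0],-0.7]]'
```

```text
clock: 21.3
eef_pos: [601.9, -207.4, 36.9]
tcp_rot: [-3.141, -0.0, 1.716]
contact_force: [-0.3, 0.1, -1.5]
opening: 0.253
grasp_force: 30.2
clock: 21.5
eef_pos: [602.0, -207.4, 36.5]
tcp_rot: [3.142, 0.0, 1.716]
contact_force: [0.4, -0.7, -0.4]
opening: 0.25
grasp_force: 30.2
clock: 21.7
eef_pos: [602.0, -207.4, 36.5]
tcp_rot: [3.142, 0.0, 1.716]
contact_force: [-0.8, 0.0, 4.5]
opening: 0.248
grasp_force: 30.8
```

```bash
python3 -m jog '[[[0,0,0],[0,0,-0.0004],-0.7],[[0,0,0],[0,0,0],-0.25],[[0,0,0],[0,0,0],-0.25],[[0,0,0],[0,0,0],-0.25],[[0,0,0],[0,0,-0.01],-0.25],[[0,0,0],[0,0,-0.03],-0.25],[[0,0,0],[0,0,-0.035],0.1],[[0,0,0],[0,0,0],0.1],[[0,0,0],[0,0,0],0.1]]'; python3 go.py 380.7 -265.8 110 37.6
```

```text
clock: 22.6
eef_pos: [602.7, -207.6, 112.9]
tcp_rot: [3.139, 0.001, 1.716]
contact_force: [-0.7, 0.2, 0.5]
opening: 0.551
grasp_force: 0.0
now [ 602.7 -207.6  112.9] yaw 98.3 q6 -0.48 open 0.55 clk 22.6
turn -0.511 rows 3.4 shift after turn [ 0.0893 -0.2114  0.0029] rows 4.8 | before turn [-0.0255 -0.228   0.0024]
tilt [0.002 0.001 0.   ]
```

```bash
python3 -m jog '[[[0,0,-0.128],[0,0,0],0.1],[[0,0,-0.128],[0,0,0],0.1],[[0,0,-0.128],[0,0,0],0.1],[[0,0,-0.127],[0,0,0],0.1],[[0,0,0],[0.0175,-0.0415,0],0.1],[[0,0,0],[0.0175,-0.0415,0],0.1],[[0,0,0],[0.0175,-0.0415,0],0.1],[[0,0,0],[0.0175,-0.0415,0],0.1],[[0,0,0],[0.0175,-0.0415,0],0.1],[[0,0,0],[0.0015,-0.004,0],0.1],[[0,0,0],[0,0,0],0.1],[[0,0,0],[0,0,0],0.1]]'; python3 go.py 380.7 -265.8 32 37.6
python3 - <<'E'
from h import *
im=r.grab_frame('scene');cv2.imwrite('pics/a6.png',cv2.resize(im[100:265,80:300],(800,600),interpolation=3)[:,:,::-1])
E
```

```text
clock: 23.8
eef_pos: [380.9, -266.0, 111.2]
tcp_rot: [3.141, 0.0, 2.227]
contact_force: [-0.5, 0.1, -0.1]
opening: 0.554
grasp_force: 0.0
now [ 380.9 -266.   111.2] yaw 127.6 q6 -1.27 open 0.55 clk 23.8
turn -0.001 rows 0.0 shift after turn [ 0.0003 -0.      0.0792] rows 1.7 | before turn [ 0.0003 -0.      0.0792]
tilt [0. 0. 0.]
```

View pics/a6.png

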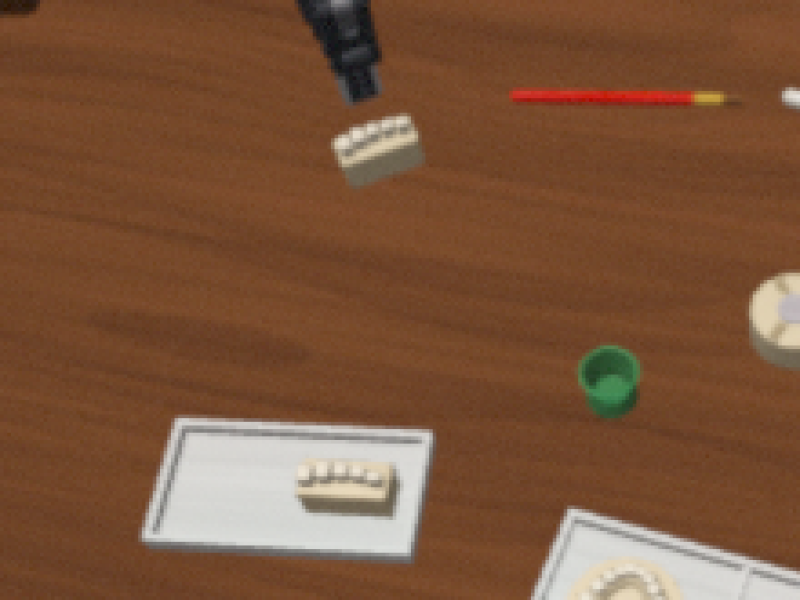

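Quad 2 lies flat inside the narrow tray at crop (345,487), clear of the walls, and the gripper is lined up with quad 1 at (378,150).

```bash
python3 -m jog '[[[0,0,0],[0,0,0.012],0.1],[[0,0,0],[0,0,0.016],0.1],[[0,0,0],[0,0,0.016],0.1],[[0,0,0],[0,0,0.016],0.1],[[0,0,0],[0,0,0.011],0.1],[[0,0,0],[0,0,0.008],0.1],[[0,0,0],[0,0,0],-0.3],[[0,0,0],[0,0,0],-0.7],[[0,0,0],[0,0,0],-0.7],[[0,0,0],[0,0,0],-0.7],[[0,0,0],[0,0,0],-0.7],[[0,0,0],[0,0,0],-0.7]]' 30;python3 -m jog '[[[0,0,0],[0,0,-0.01],-0.7],[[0,0,0],[0,0,-0.02],-0.7],[[0,0,0],[0,0,-0.03],-0.7],[[0,0,0],[0,0,-0.03],-0.7],[[0,0,0],[0,0,0],-0.7],[[0,0,0],[0,0,0],-0.7]]'; python3 go.py 610.4 -271 80 8.3
```

```text
clock: 25.05
eef_pos: [380.2, -266.0, 32.7]
tcp_rot: [3.141, 0.001, 2.227]
contact_force: [-0.1, 0.2, -0.5]
opening: 0.249
grasp_force: 30.4
clock: 25.65
eef_pos: [380.5, -266.1, 123.3]
tcp_rot: [3.141, 0.002, 2.227]
contact_force: [0.4, -0.6, -2.3]
opening: 0.249
grasp_force: 30.4
now [ 380.5 -266.1  123.3] yaw 127.6 q6 -1.27 open 0.25 clk 25.6
turn 0.511 rows 3.4 shift after turn [-0.0381  0.2268  0.0433] rows 4.9 | before turn [-0.1441  0.1792  0.0437]
tilt [0.001 0.002 0.   ]
```

```bash
python3 -m jog '[[[0,0,0.128],[0,0,0],-0.7],[[0,0,0.128],[0,0,0],-0.7],[[0,0,0.128],[0,0,0],-0.7],[[0,0,0.127],[0,0,0],-0.7],[[0,0,0],[-0.0064,0.0378,0],-0.7],[[0,0,0],[-0.0064,0.0378,0],-0.7],[[0,0,0],[-0.0064,0.0378,0],-0.7],[[0,0,0],[-0.0064,0.0378,0],-0.7],[[0,0,0],[-0.0064,0.0378,0],-0.7],[[0,0,0],[-0.0064,0.0378,0],-0.7]]';python3 -m jog '[[[0,0,0],[0,0,0.02],-0.7],[[0,0,0],[0,0,0.02],-0.7],[[0,0,0],[0,0,0],-0.7],[[0,0,0],[0,0,0],-0.7]]'; python3 go.py 610.4 -271 36.5 8.3
```

```text
clock: 26.65
eef_pos: [610.7, -270.5, 120.5]
tcp_rot: [-3.139, -0.001, 1.716]
contact_force: [0.5, -0.7, -0.2]
opening: 0.252
grasp_force: 30.3
clock: 27.05
eef_pos: [609.1, -270.7, 81.1]
tcp_rot: [-3.139, -0.002, 1.716]
contact_force: [0.1, -1.0, 0.6]
opening: 0.25
grasp_force: 30.3
now [ 609.1 -270.7   81.1] yaw 98.3 q6 -0.57 open 0.25 clk 27.1
turn 0.0 rows 0.0 shift after turn [-0.0005  0.0012  0.0446] rows 0.9 | before turn [-0.0006  0.0013  0.0446]
tilt [-0.002 -0.002  0.   ]
```

```bash
python3 -m jog '[[[0,0,0],[0,0.001,0.015],-0.7],[[0,0,0],[0,0,0.015],-0.7],[[0,0,0],[0,0,0.008],-0.7],[[0,0,0],[0,0,0.0035],-0.7],[[0,0,0],[0,0,0.001],-0.7],[[0,0,0],[0,0,0.001],-0.7],[[0,0,0],[0,0,0.001],-0.7],[[0,0,0],[0,0,0],-0.7],[[0,0,0],[0,0,0],-0.7]]'; python3 -m jog '[[[0,0,0],[0,0,0.0005],-0.7],[[0,0,0],[0,0,0],-0.7]]';python3 -m jog '[[[0,0,0],[0,0,0.0005],-0.7],[[0,0,0],[0,0,0],-0.7]]'
```

```text
clock: 27.95
eef_pos: [611.3, -271.0, 38.2]
tcp_rot: [3.141, 0.0, 1.716]
contact_force: [-0.2, -0.0, -0.1]
opening: 0.245
grasp_force: 30.3
clock: 28.15
eef_pos: [611.1, -271.0, 37.4]
tcp_rot: [3.141, 0.0, 1.716]
contact_force: [-0.5, 0.8, -0.7]
opening: 0.242
grasp_force: 30.3
clock: 28.35
eef_pos: [611.0, -270.9, 36.8]
tcp_rot: [-3.142, -0.0, 1.716]
contact_force: [-0.9, -0.4, -0.5]
opening: 0.249
grasp_force: 30.3
```

```bash
python3 -m jog '[[[0,0,0],[0,0,0.0005],-0.7],[[0,0,0],[0,0,0],-0.7]]';python3 -m jog '[[[0,0,0],[0,0,0.0004],-0.7],[[0,0,0],[0,0,0],-0.7]]'
```

```text
clock: 28.55
eef_pos: [611.1, -271.0, 36.4]
tcp_rot: [3.142, 0.0, 1.716]
contact_force: [-0.6, 0.4, -0.1]
opening: 0.249
grasp_force: 30.4
clock: 28.75
eef_pos: [611.1, -270.9, 36.4]
tcp_rot: [3.142, 0.0, 1.716]
contact_force: [-2.1, 0.2, 3.5]
opening: 0.247
grasp_force: 30.9
```

```bash
python3 -m jog '[[[0,0,0],[0,0,-0.0003],-0.7],[[0,0,0],[0,0,0],-0.25],[[0,0,0],[0,0,0],-0.25],[[0,0,0],[0,0,0],-0.25],[[0,0,0],[0,0,-0.01],-0.25],[[0,0,0],[0,0,-0.03],-0.25],[[0,0,0],[0,0,-0.035],0.1],[[0,0,0],[0,0,0],0.85],[[0,0,0],[0,0,0],0.85]]'; python3 go.py 451.2 3.2 110 8.3
```

```text
clock: 29.65
eef_pos: [611.7, -271.2, 112.8]
tcp_rot: [3.14, 0.001, 1.716]
contact_force: [0.0, 0.0, -0.1]
opening: 0.867
grasp_force: 0.0
now [ 611.7 -271.2  112.8] yaw 98.3 q6 -0.56 open 0.87 clk 29.6
turn 0.0 rows 0.0 shift after turn [ 0.2947 -0.1192  0.0028] rows 6.6 | before turn [ 0.2947 -0.1192  0.0022]
tilt [0.002 0.001 0.   ]
```

```bash
python3 -m jog '[[[0,0,0],[0.0368,-0.0149,0],0.85],[[0,0,0],[0.0368,-0.0149,0],0.85],[[0,0,0],[0.0368,-0.0149,0],0.85],[[0,0,0],[0.0368,-0.0149,0],0.85],[[0,0,0],[0.0368,-0.0149,0],0.85],[[0,0,0],[0.0368,-0.0149,0],0.85],[[0,0,0],[0.0368,-0.0149,0],0.85],[[0,0,0],[0.0368,-0.0149,0],0.85],[[0,0,0],[0,0,0],0.85],[[0,0,0],[0,0,0],0.85]]'; python3 go.py 451.2 3.2 27 8.3
python3 - <<'E'
from h import *
im=r.grab_frame('scene');cv2.imwrite('pics/a7.png',cv2.resize(im[130:295,110:330],(800,600),interpolation=3)[:,:,::-1])
E
```

```text
clock: 30.65
eef_pos: [450.0, 3.7, 110.8]
tcp_rot: [-3.141, -0.0, 1.718]
contact_force: [0.2, 0.2, 0.4]
opening: 0.929
grasp_force: 0.0
now [450.    3.7 110.8] yaw 98.4 q6 -0.14 open 0.93 clk 30.6
turn 0.002 rows 0.0 shift after turn [-0.0007  0.0012  0.0838] rows 1.7 | before turn [-0.0007  0.0012  0.0838]
tilt [-0.001 -0.     0.   ]
```

View pics/a7.png

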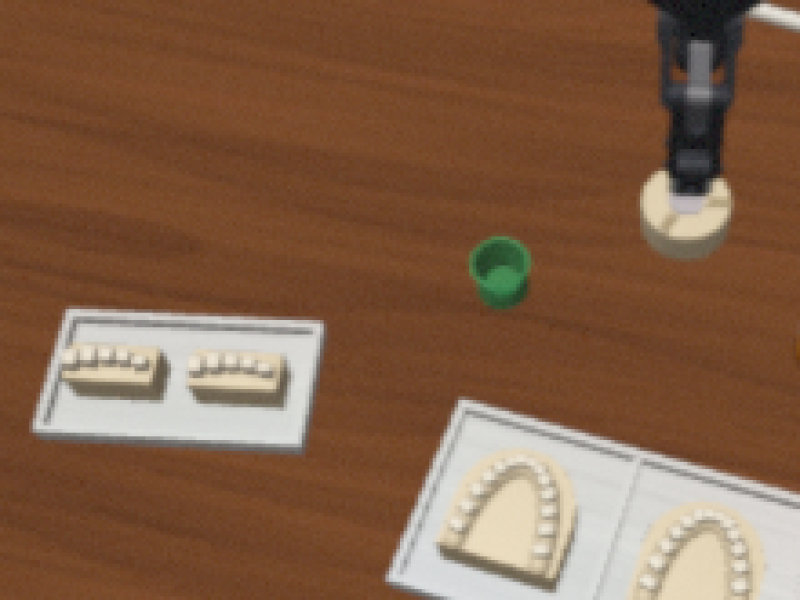

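The two quads lie end to end at crop (113,370) and (237,375). The left one looks close to the end wall, so I'll measure it later. Now the puck.

```bash
python3 -m jog '[[[0,0,0],[0,0.001,0.013],0.85],[[0,0,0],[0,0,0.016],0.85],[[0,0,0],[0,0,0.016],0.85],[[0,0,0],[0,0,0.016],0.85],[[0,0,0],[0,0,0.013],0.85],[[0,0,0],[0,0,0.009],0.85],[[0,0,0],[0,0,0],0.3],[[0,0,0],[0,0,0],0],[[0,0,0],[0,0,0],0],[[0,0,0],[0,0,0],0],[[0,0,0],[0,0,0],0],[[0,0,0],[0,0,0],0]]' 35;python3 -m jog '[[[0,0,0],[0,0,-0.01],0],[[0,0,0],[0,0,-0.02],0],[[0,0,0],[0,0,-0.03],0],[[0,0,0],[0,0,-0.03],0],[[0,0,0],[0,0,0],0],[[0,0,0],[0,0,0],0]]'; python3 go.py 584 232.7 80 8.3
```

```text
clock: 31.9
eef_pos: [452.0, 3.3, 28.7]
tcp_rot: [3.141, 0.0, 1.716]
contact_force: [-0.1, -0.6, 4.3]
opening: 0.569
grasp_force: 36.7
clock: 32.5
eef_pos: [451.9, 3.4, 119.1]
tcp_rot: [3.14, 0.0, 1.716]
contact_force: [-0.5, 0.3, -2.2]
opening: 0.57
grasp_force: 36.7
now [451.9   3.4 119.1] yaw 98.3 q6 -0.14 open 0.57 clk 32.5
turn 0.0 rows 0.0 shift after turn [0.2079 0.1638 0.0391] rows 5.6 | before turn [0.2078 0.1638 0.0394]
tilt [0.002 0.    0.   ]
```

```bash
python3 -m jog '[[[0,0,0],[0.02,0.0158,0],0],[[0,0,0],[0.0313,0.0247,0],0],[[0,0,0],[0.0313,0.0247,0],0],[[0,0,0],[0.0313,0.0247,0],0],[[0,0,0],[0.0313,0.0247,0],0],[[0,0,0],[0.0313,0.0247,0],0],[[0,0,0],[0.0313,0.0245,0],0],[[0,0,0],[0,0,0.018],0],[[0,0,0],[0,0,0.02],0],[[0,0,0],[0,0,0],0],[[0,0,0],[0,0,0],0]]'; python3 go.py 584 232.7 32 8.3
```

```text
clock: 33.6
eef_pos: [582.7, 232.1, 79.1]
tcp_rot: [-3.139, 0.001, 1.716]
contact_force: [0.1, -0.3, -0.7]
opening: 0.564
grasp_force: 36.6
now [582.7 232.1  79.1] yaw 98.3 q6 0.23 open 0.56 clk 33.6
turn 0.0 rows 0.0 shift after turn [0.0004 0.0014 0.0471] rows 1.0 | before turn [0.0004 0.0015 0.0471]
tilt [-0.003  0.001 -0.   ]
```

```bash
python3 -m jog '[[[0,0,0],[0,0,0.015],0],[[0,0,0],[0,0,0.015],0],[[0,0,0],[0,0,0.008],0],[[0,0,0],[0,0,0.004],0],[[0,0,0],[0,0,0.001],0],[[0,0,0],[0,0,0.001],0],[[0,0,0],[0,0,0],0],[[0,0,0],[0,0,0],0]]'; python3 -m jog '[[[0,0,0],[0,0,0.001],0],[[0,0,0],[0,0,0],0]]';python3 -m jog '[[[0,0,0],[0,0,0.0005],0],[[0,0,0],[0,0,0],0]]'; python3 go.py 584 232.7 32 8.3
```

```text
clock: 34.4
eef_pos: [583.9, 232.7, 36.7]
tcp_rot: [3.141, -0.0, 1.716]
contact_force: [0.0, -0.5, -0.6]
opening: 0.57
grasp_force: 36.6
clock: 34.6
eef_pos: [583.7, 232.6, 35.4]
tcp_rot: [3.141, -0.0, 1.716]
contact_force: [0.3, -0.3, -0.3]
opening: 0.57
grasp_force: 36.6
clock: 34.8
eef_pos: [583.6, 232.6, 34.7]
tcp_rot: [-3.142, 0.0, 1.716]
contact_force: [-0.7, -0.2, -1.0]
opening: 0.571
grasp_force: 36.6
now [583.6 232.6  34.7] yaw 98.3 q6 0.23 open 0.57 clk 34.8
turn 0.0 rows 0.0 shift after turn [0.0001 0.0004 0.0027] rows 0.1 | before turn [0.0001 0.0004 0.0027]
tilt [-0.  0. -0.]
```

```bash
python3 -m jog '[[[0,0,0],[0,0,0.0007],0],[[0,0,0],[0,0,0.0005],0],[[0,0,0],[0,0,0],0]]';python3 -m jog '[[[0,0,0],[0,0,0.0005],0],[[0,0,0],[0,0,0],0]]';python3 -m jog '[[[0,0,0],[0,0,0.0004],0],[[0,0,0],[0,0,0],0]]'
```

```text
clock: 35.1
eef_pos: [583.5, 232.6, 33.5]
tcp_rot: [-3.141, 0.0, 1.716]
contact_force: [0.2, -0.6, -1.2]
opening: 0.569
grasp_force: 36.6
clock: 35.3
eef_pos: [583.6, 232.6, 33.0]
tcp_rot: [-3.142, 0.0, 1.716]
contact_force: [-0.0, 0.5, -0.5]
opening: 0.57
grasp_force: 36.6
clock: 35.5
eef_pos: [583.7, 232.6, 32.8]
tcp_rot: [3.142, 0.0, 1.716]
contact_force: [-0.6, 0.1, 1.0]
opening: 0.569
grasp_force: 36.8
```

```bash
python3 -m jog '[[[0,0,0],[0,0,0.0003],0],[[0,0,0],[0,0,0],0.45],[[0,0,0],[0,0,0],0.45],[[0,0,0],[0,0,0],0.45],[[0,0,0],[0,0,-0.01],0.45],[[0,0,0],[0,0,-0.03],0.45],[[0,0,0],[0,0,-0.05],0.45],[[0,0,0],[0,0,-0.05],0.45],[[0,0,0],[0,0.03,-0.03],0.45]]'; python3 -m jog '[[[0,0,0],[-0.045,0,0],0.45],[[0,0,0],[-0.045,0,0],0.45],[[0,0,0],[-0.045,0,0],0.45],[[0,0,0],[-0.045,0,0],0.45],[[0,0,0],[-0.045,0,0],0.45],[[0,0,0],[-0.045,0,0],0.45],[[0,0,0],[0,-0.045,0],0.45],[[0,0,0],[0,-0.045,0],0.45],[[0,0,0],[0,-0.045,0],0.45],[[0,0,0],[0,-0.045,0],0.45],[[0,0,0],[0,0,0],0.45]]'
python3 - <<'E'
from h import *
for n in('top','scene'): cv2.imwrite(f'pics/{n}9.png',r.grab_frame(n)[:,:,::-1])
t=cv2.imread('pics/top9.png');s=cv2.imread('pics/scene9.png')
cv2.imwrite('pics/f9.png',np.vstack([cv2.resize(t[95:275,130:450],(533,300),interpolation=3),cv2.resize(s[180:360,110:430],(533,300),interpolation=3)]))
E
```

```text
clock: 36.4
eef_pos: [612.1, 237.0, 207.2]
tcp_rot: [3.14, -0.001, 1.716]
contact_force: [1.2, 1.1, 0.1]
opening: 0.723
grasp_force: 0.0
clock: 37.5
eef_pos: [468.2, -56.5, 202.1]
tcp_rot: [-3.137, -0.001, 1.715]
contact_force: [0.1, 0.4, 1.2]
opening: 0.724
grasp_force: 0.0
```

View pics/f9.png

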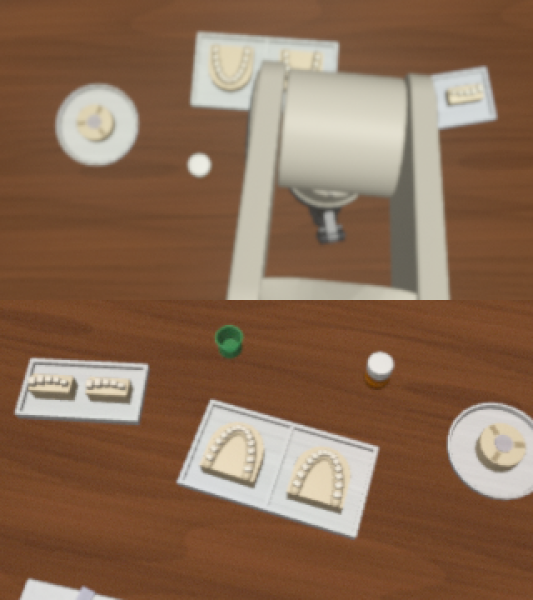

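The puck sits near the dish's centre and the arches in their bays. The jar and dappen look unmoved and the far quad is visible in both views. I'll measure placements on the two views to confirm.

```bash
python3 - <<'E'
from h import *
L=np.array([649.5,1.2]);N=np.array([605.6,-238.8]);D=np.array([584,232.7])
def loc(p,c,a):
    a=np.radians(a);d=p-c;return np.array([d@[np.cos(a),np.sin(a)],d@[-np.sin(a),np.cos(a)]]).round(1)
for n in('top','scene'):
    im=cv2.imread(f'pics/{n}9.png')[:,:,::-1];g=cv2.cvtColor(im,cv2.COLOR_RGB2HSV)
    m=((g[...,1]>28)&(g[...,1]<120)&(g[...,2]>150)).astype(np.uint8);m=cv2.morphologyEx(m,cv2.MORPH_CLOSE,np.ones((5,5)))
    for c in cv2.findContours(m,0,cv2.CHAIN_APPROX_NONE)[0]:
        if cv2.contourArea(c)<90: continue
        R=cv2.minAreaRect(plane(n,c[:,0].astype(float),28)[:,:2].astype(np.float32));p=np.array(R[0])
        if 540<p[0]<720 and abs(p[1])<320: print(n,p.round(1),np.round(R[1],1),round(R[2],1),*(('puck',p-D) if p[1]>150 else ('quad',loc(p,N,8.3)) if p[1]<-150 else ('arch',loc(p,L,-5.75))))
    gm=(abs(g[...,0].astype(int)-70)<18)&(g[...,1]>120); gm=gm.astype(np.uint8)
    for f in (0,9):
        g2=cv2.cvtColor(cv2.imread(f'pics/{n}{f}.png'),cv2.COLOR_BGR2HSV)
        q=((abs(g2[...,0].astype(int)-70)<18)&(g2[...,1]>120)).astype(np.uint8);_,_,st,ce=cv2.connectedComponentsWithStats(q)
        print(n,f,'green',[(ce[i].round(1),st[i,4]) for i in range(1,len(st)) if 40<st[i,4]<500])
    h=[blobs(n,cv2.imread(f'pics/{n}{f}.png')[:,:,::-1]) for f in (0,9)]
    import m as mm; j=mm.T['jar'][:2] if n=='top' else mm.S['jar']
    print('jar px',[np.round(mm.cen(mm.near(b,j)),1) for b in h])
s=r.sense();print(s['clock'],s['qvel'].round(3))
E
```

```text
top [584.  232.5] [52.4 46. ] 44.3 puck [-0.01977539 -0.1634552 ]
top [ 611.5 -268.2] [22.2 46.4] 8.3 quad [  1.6 -30. ]
top [ 602.6 -102. ] [222.6 123.2] 75.7 arch [ -36.3 -107.4]
top [649.7  44. ] [69.8 71.4] 85.1 arch [-4.1 42.6]
top 0 green []
top 9 green []
jar px [array([249.2, 193.5]), array([249.2, 193.5])]
scene [655.1  47.5] [59.2 60.2] 84.3 arch [ 0.9 46.6]
scene [585.1 231. ] [50.  50.6] 71.7 puck [ 1.10565186 -1.71963806]
scene [645.8 -45.7] [62.3 59.9] 84.0 arch [  1.  -47.1]
scene [ 607.3 -204.3] [30.5 46.9] 7.1 quad [ 6.7 33.9]
scene [ 615.3 -274.2] [31.5 56.4] 2.1 quad [  4.5 -36.5]
scene 0 green [(array([247.9, 205.8]), np.int32(113))]
scene 9 green [(array([248. , 205.6]), np.int32(107))]
jar px [array([337.7, 218.1]), array([337.7, 218.1])]
37.6 [ 0.011  0.03  -0.051  0.004 -0.007  0.001]
```

Every piece is central in its place and the bystanders haven't moved. Handing in.

```bash
python3 -c "
from rig import r
print(r.sign_off())"
```

```text
the job is handed in; nothing more can be done
None
```

I handed the job in at about 38 s: both arches are in their own bays, both quadrants are in the narrow tray, and the puck is in the middle of the dish. All pieces were set down gently and lie flat, teeth up, with the jar and green dish unmoved; no verdict came back on sign-off.

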